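# Slide the cheese board home under its spring leaf

## Task

Get the cheese board locked into its docking frame for slicing: with the fingertips in its recess, press the board's raised front end firmly down and, still pressing, slide it under the steel spring leaf until it is fully home against the end stop. Then let go and move clear, leaving the board lying flat under the leaf. Only press and push: do not lift the board, do not touch the spring leaf, and leave the cheese, jar and mug alone.

Things in the scene. Friction and masses are not known exactly. Their poses are not given: they have to be found in the camera images.
- frame: Docking frame fixed to the worktop: dark steel base plate 260 (x) x 150 (y) x 12 mm, its top the channel floor. Origin: centre of its underside. Local +x is the slide direction, away from the robot (yaw up to 0.6 rad). Side rails 10 mm high leave a channel 114 mm wide along x. End-stop wall at the +x end: face at x = 110 mm, top 46 mm above the worktop, 134 mm wide.
- leaf: Steel spring leaf, 84 mm wide, hinged on the end-stop wall (origin on the hinge, frame (125, 0, 41) mm). It slopes back to a flat at frame x = 85 to 93, underside 28 mm above the worktop (2 mm below the top of a flat board), then turns up to a red lip. It blocks a raised board; it rides up on a board held flat and presses on it with about 8 N. Not to be touched.
- lip (a point): Middle of the red lip edge of the spring leaf at rest, frame (65, 0, 37) mm. An edge 5 mm thick.
- stop (a point): Foot of the end-stop wall's face, on the channel floor, in the middle: frame (110, 0, 12) mm.
- board: Loose beech cheese board 170 (x) x 110 (y) x 18 mm, 0.55 kg, slate block in its rear. Origin: centre of its underside; +x towards the leaf. Starts in the channel, rear edge on the floor, front end raised about 10 mm by the roller, front edge 2 to 18 mm short of the lip. Home: origin at frame x = 25 mm, flat on the floor. Pressing it flat from the recess takes some 10 N; 15 to 20 N is ample.
- nose (a point): Middle of the bottom front edge of the board: board (85, 0, 0) mm. At home it coincides with point stop.
- recess (a point): Centre of the floor of the finger recess sunk 9 mm deep in the board's top, board (10, 0, 9) mm, dark-floored, 40 mm along the board's x by 64 mm across, upright walls. The shut fingertips fit in it, to press on its floor and push its front wall (board x = 30 mm). Sliding the pressed board under the leaf takes a push of 10 to 16 N.
- cheese: Bystander: loose cream-coloured cheese wheel, diameter 84, 45 mm high. Origin: centre of its underside.
- chutney: Bystander: loose amber glass jar with brass lid, diameter 60, 85 mm high. Origin: centre of its underside.
- mug: Bystander: loose blue mug, diameter 76, 85 mm high, handle at its +y side. Origin: centre of its underside.
- roller (a point): Centre of the orange sprung lifter roller in the channel floor at rest, frame (40, 0, 16) mm: 12 mm thick, 60 mm long along y. It stands 10 mm above the floor and holds up the board's front end. It takes 6 N to start sinking, 9 N to be level with the floor.
Things that resemble listed ones, but are neither listed nor needed, are in the scene too. Of the things that look like the board, the smallest one is meant.

How it is judged:
By the outcome, as a careful person would: the job done as asked, in the order asked, and still so for the second after the job is handed in, with the robot touching nothing.
It also fails if it takes over 32 s, if anything falls off the work surface, if the arm or the gripper's body presses on something with over 40 N, if the wrist force passes 120 N, or if a joint passes its speed limit or range.

## Robot

A 6-joint arm with a two-finger parallel gripper is mounted at the origin on the work surface. World frame = base frame: x ahead of the robot, y to its left, z up, the work surface at z = 0. Lengths are in m, angles in rad, forces in N, time in s.
With the tool pointing down it reaches from about 0.325 to 0.9 m from the base axis. Payload 6.1 kg.
Tool frame: the origin (TCP) lies between the finger pads, 19 mm behind the fingertips; this is the grasp point; z points along the fingers, y is the line along which they close (so a half turn about z gives the same grasp; the last joint's range is limited). The gripper opens to 85 mm and grips with 20 to 120 N. Pads are 22 mm wide; open, the fingers measure 114 mm over their backs; the gripper's body (76 mm by 85 mm) begins 54 mm behind the grasp point. The pads swing forward as they close: fully open they stand 13 mm farther back than shut.
Start: joints at [1.008, 0.22, 1.526, -0, 1.395, -0.126], TCP at [0.264, 0.566, 0.25] pointing down, gripper open.
Joint ranges: [-2.98, 2.98], [-0.91, 2.08], [0.09, 2.57], [-1.24, 4.39], [0.2, 2.65], [-2.68, 2.68]. Speed limits (rad/s): [2.57, 2.57, 3.01, 3.14, 3.14, 3.14].

## Interface

Orientations are given as a unit quaternion [x, y, z, w].
In Python, from bench import * gives the robot as it stands. The module is installed in compiled form; this text tells all that it offers.
- The arm moves only by the shell command python3 -m jog 'ROWS' [FORCE]. ROWS is JSON, a list of rows, each a list of 7 numbers: the opening, from 0 (shut) to 1 (fully open), then the shift along the world's x, y, z in units of 0.03 m (1.0 is 0.03 m), then the turn, a rotation vector about the world's x, y, z in units of 0.08 rad (1.0 is 0.08 rad). In form: [[gripper, tx, ty, tz, ax, ay, az], ...]. A call has 1 to 12 rows; each row shifts and turns the commanded pose from where the row before left it; what a row does not reach is not made up. A row lasts 1/12 s, in which the tool goes at most 41.7 mm and 7.16 degrees, less where a joint would pass 70% of its speed; a pose out of reach is approached as far as the arm can. A call with a number of a shift or a turn outside -1 to 1 is refused whole. A call with a gripper value outside its range is refused whole. The fingers move at their own pace and stop on an object; FORCE is the grip in N (left out, the last holds). Time passes only in rows, so rows that do not move let the fingers close. It gives the time, the measured TCP pose, the force, the opening and the grip force at its end, in the units of the state.
- get_obs(): the state, without advancing time (a new reading comes with each control period).
- grab_frame(name): name is "side" or "top" or "wrist"; returns a dict with "frame" (480x640x3 uint8, red, green, blue), "intrinsics" (3x3 intrinsics, pixels), "R" (3x3) and "t" (3): a world point X has camera coordinates R X + t. Camera axes: x right, y down, z forward; pixel columns grow to the right and rows downward; lengths in m; the calibration is good to about 2 mm. A picture is of the moment at which its call begins. There is no depth.
- hand_in(): hands the job in; it is judged then, once.
Trained networks look in the newest picture that a camera, given by its name, has taken for a name from the list of things; names that differ only in an ending like _2 or _b are one class to them, and where a whole thing is asked for, a point or a joint stands for the part that bears it (a point fixed in the world has none). Each returns a list of dicts, best first, with "score" (0 to 1); they miss things now and then, are a little off and sometimes report something else, mostly with a low value. They report only what shows in the picture. A call takes as long as a camera call. They do not tell look-alikes from the thing itself.
- spot_in(camera, query): "at" ([x, y, z] in m, in the coordinates of the camera as it stood for that picture, good to about 4 mm: the middle of the surface that is visible of it).
The state is a dict: "time_s": time; "q": joint angles; "joint_vel": joint speeds; "joint_torque": joint torques, N m; "position": TCP position; "eef_rot": TCP orientation; "contact_force": force on the tool from outside, world axes, zero at the start; "ft_torque": the same for the moment, N m; "width": opening from 0.0 (shut) to 1.0 (fully open); "finger_force": force on a finger pad.
Only numpy, scipy, OpenCV 4.12 (cv2) and the standard library are available. Lean on these libraries where they do the work, as an engineer would, in place of code of your own. Each camera call takes 0.05 s, during which the arm holds its last target. There are 200 camera calls.

## Working session

There is one attempt and no reset: what is moved stays moved. The work goes in short steps, Python scripts to look and compute and a shell command to move; the robot and the scene stay as the last step left them, time stands still between calls to the robot, and variables do not carry over. Pictures are saved under pics/ and viewed, at most 10 in all, crops included, and the job is handed in when it is done.

```bash
mkdir -p pics; cat > h.py <<'E'
from bench import *
import numpy as np, cv2
def world(c,p): return np.array(c["R"]).T@(np.array(p)-np.array(c["t"]))
def pix(c,X):
    p=np.array(c["R"])@np.array(X)+np.array(c["t"]); p=np.array(c["intrinsics"])@p; return p[:2]/p[2]
def ray(c,uv,z):
    R=np.array(c["R"]);o=-R.T@np.array(c["t"]);d=R.T@np.linalg.inv(c["intrinsics"])@[uv[0],uv[1],1.]
    return o+d*(z-o[2])/d[2]
def save(n,im): cv2.imwrite("pics/"+n,im[:,:,::-1])
E
python3 - <<'E'
from h import *
for n in ["top","side"]:
    c=grab_frame(n); save(n+"0.png",c["frame"])
    print(n,world(c,[0,0,0]).round(3))
    for q in ["board","frame","leaf","lip","stop","nose","recess","cheese","chutney","mug","roller"]:
        try:
            for d in spot_in(n,q): 
                X=world(c,d["at"]); print(q,round(d["score"],2),X.round(3),pix(c,X).round())
        except Exception as e: print(q,e)
E
```

```text
top [0.352 0.032 1.101]
board 0.79 [ 0.478 -0.192  0.031] [441. 275.]
board 0.61 [0.322 0.153 0.027] [276. 347.]
board 0.58 [0.685 0.22  0.024] [251. 180.]
frame 0.78 [ 0.572 -0.192  0.021] [439. 232.]
frame 0.63 [ 0.376 -0.399  0.045] [545. 325.]
frame 0.57 [ 0.596 -0.208  0.034] [447. 220.]
leaf 0.93 [ 0.596 -0.205  0.033] [446. 220.]
lip 0.7 [ 0.572 -0.191  0.02 ] [438. 232.]
stop 0.94 [ 0.576 -0.197  0.026] [442. 230.]
nose 0.92 [0.687 0.219 0.026] [251. 179.]
nose 0.77 [0.326 0.153 0.025] [276. 346.]
nose 0.73 [ 0.576 -0.193  0.028] [440. 230.]
nose 0.59 [ 0.478 -0.185  0.037] [438. 275.]
recess 0.83 [0.318 0.148 0.026] [278. 350.]
recess 0.81 [ 0.478 -0.194  0.036] [442. 275.]
recess 0.66 [0.687 0.216 0.025] [253. 179.]
cheese 0.7 [ 0.552 -0.044  0.044] [371. 238.]
chutney 0.69 [ 0.535 -0.352  0.088] [526. 245.]
chutney 0.23 [ 0.376 -0.396  0.041] [543. 325.]
mug 0.65 [ 0.377 -0.396  0.043] [544. 325.]
roller 0.98 [ 0.573 -0.192  0.019] [439. 232.]
side [ 0.143 -0.374  0.629]
board 0.88 [0.671 0.201 0.027] [322. 184.]
board 0.8 [ 0.472 -0.198  0.027] [415. 395.]
board 0.56 [0.318 0.14  0.03 ] [169. 299.]
frame 0.85 [ 0.557 -0.232  0.025] [477. 375.]
leaf 0.98 [ 0.6   -0.209  0.031] [483. 343.]
lip 0.97 [ 0.558 -0.232  0.021] [477. 376.]
stop 0.61 [ 0.557 -0.232  0.022] [477. 376.]
nose 0.88 [ 0.467 -0.202  0.037] [416. 395.]
nose 0.79 [0.678 0.199 0.024] [326. 185.]
nose 0.62 [0.321 0.14  0.026] [172. 299.]
recess 0.75 [ 0.469 -0.197  0.032] [413. 394.]
recess 0.71 [0.679 0.2   0.026] [326. 184.]
recess 0.56 [0.315 0.142 0.026] [167. 301.]
chutney 0.56 [ 0.525 -0.365  0.08 ] [572. 445.]
roller 0.63 [ 0.562 -0.235  0.022] [480. 376.]
```

View pics/top0.png

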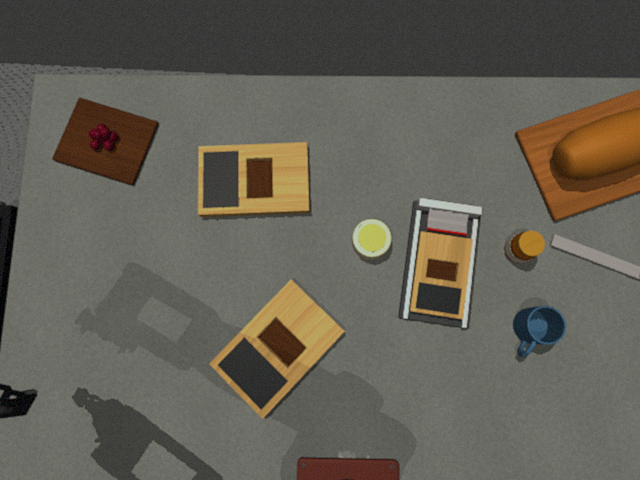

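View pics/side0.png

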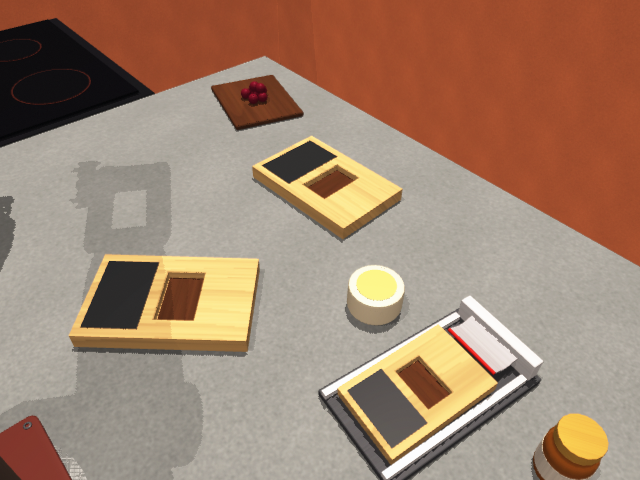

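Top view: there are three board look-alikes, at (441,275), (276,347) and (251,180). The one at (441,275) is clearly the smallest and sits in the docking frame before the red-lipped leaf at (447,225), so it fits the description. The side view shows the same board at (415,395). The cheese is at (371,238), the jar at (526,245) and the mug at (540,325).

```bash
python3 - <<'E'
from h import *
from scipy.spatial.transform import Rotation as R
c=grab_frame("top"); save("crop1.png",cv2.resize(c["frame"][190:340,340:540],None,fx=4,fy=4,interpolation=cv2.INTER_CUBIC))
o=get_obs();print(o["position"],R.from_quat(o["eef_rot"]).as_matrix().round(3),o["contact_force"],o["time_s"])
# rail corner pixels (rough) -> frame pose
a=ray(c,(404,320),.022);b=ray(c,(418,205),.022);d=b-a;print("yaw",np.arctan2(d[1],d[0]))
# size of the three boards: wood+slate hull in top view
E
```

```text
[0.26441773 0.56631673 0.25001522] [[-0.906  0.423  0.   ]
 [ 0.423  0.906  0.   ]
 [-0.     0.    -1.   ]] [-0.64072253 -0.05259307 -0.24093914] 1.25
yaw -0.1335263149558249
```

View pics/crop1.png

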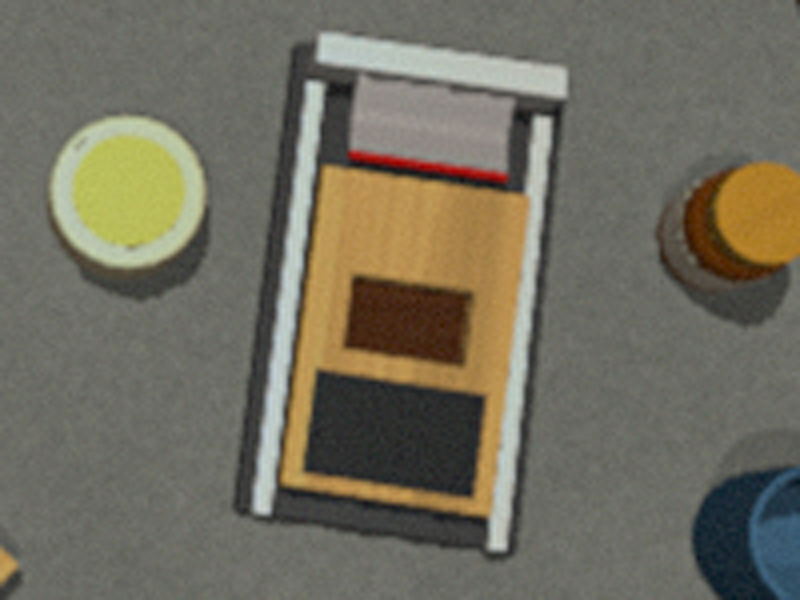

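The crop confirms it: this is the small board, just short of the red lip, with its recess at crop (408,320). The slide yaw is about -0.13 rad.

```bash
python3 -m jog '[[0,0.3,-0.95,0,0,0,0.315],[0,0.3,-0.95,0,0,0,0.315],[0,0.3,-0.95,0,0,0,0.315],[0,0.3,-0.95,0,0,0,0.315],[0,0.3,-0.95,0,0,0,0.315],[0,0.3,-0.95,0,0,0,0.315],[0,0.3,-0.95,0,0,0,0.315],[0,0.3,-0.95,0,0,0,0.315],[0,0.3,-0.95,0,0,0,0.315],[0,0.3,-0.95,0,0,0,0.315],[0,0.3,-0.95,0,0,0,0.315],[0,0.3,-0.95,0,0,0,0.315]]' 30
python3 -m jog '[[0,0.3,-0.95,-0.1,0,0,0],[0,0.3,-0.95,-0.1,0,0,0],[0,0.3,-0.95,-0.1,0,0,0],[0,0.3,-0.95,-0.1,0,0,0],[0,0.3,-0.95,-0.1,0,0,0],[0,0.3,-0.95,-0.1,0,0,0],[0,0.3,-0.95,-0.1,0,0,0],[0,0.2,-0.95,-0.1,0,0,0],[0,0.2,-0.95,-0.1,0,0,0],[0,0,-0.95,-0.1,0,0,0],[0,0,-0.95,-0.1,0,0,0],[0,0,-0.95,0,0,0,0]]'
python3 -m jog '[[0,0,-0.9,0,0,0,0],[0,0,-0.7,0,0,0,0],[0,0,0,0,0,0,0],[0,0,0,0,0,0,0]]'
python3 - <<'E'
from h import *
c=grab_frame("wrist"); save("w1.png",c["frame"]); print(world(c,[0,0,0]))
for q in ["recess","board","leaf","nose"]:
    for d in spot_in("wrist",q): X=world(c,d["at"]); print(q,round(d["score"],2),X.round(4),pix(c,X).round())
o=get_obs();print(o["contact_force"],o["position"],o["time_s"])
E
```

```text
time_s: 2.25
position: [0.3726, 0.223, 0.2502]
eef_rot: [0.066, 0.998, 0.0, 0.0]
contact_force: [-0.1, -0.3, 0.1]
width: -0.0
finger_force: 0.0
time_s: 3.25
position: [0.447, -0.119, 0.2165]
eef_rot: [0.067, 0.998, 0.0, -0.0]
contact_force: [0.6, 0.9, -0.1]
width: -0.004
finger_force: 0.0
time_s: 3.58
position: [0.4473, -0.1665, 0.217]
eef_rot: [0.068, 0.998, 0.0, -0.0]
contact_force: [-0.2, 0.3, 0.5]
width: 0.001
finger_force: 0.0
[ 0.38234255 -0.15704238  0.34078743]
recess 0.95 [0.6492 0.1018 0.0328] [627. 379.]
recess 0.62 [ 0.4532 -0.1985  0.0323] [290. 226.]
recess 0.59 [0.3618 0.0644 0.0232] [597.  69.]
board 0.9 [0.3645 0.0677 0.0248] [603.  72.]
board 0.84 [ 0.4524 -0.1973  0.0291] [291. 224.]
board 0.79 [0.651  0.1007 0.0259] [620. 376.]
nose 0.96 [0.6508 0.1012 0.0235] [619. 374.]
nose 0.91 [ 0.4541 -0.1956  0.0292] [294. 225.]
nose 0.67 [0.3653 0.0689 0.027 ] [606.  72.]
nose 0.17 [ 0.6137 -0.188   0.0345] [327. 383.]
[-0.31439953  0.57475249  0.48952536] [ 0.44747837 -0.16467472  0.21702682] 3.8333
```

View pics/w1.png

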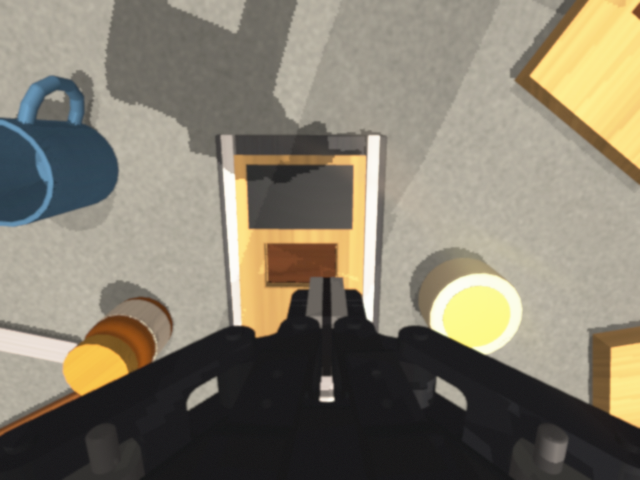

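Wrist view: the recess is centred near (302,264), the slate block is at (300,197) and the rails are at (230,..) and (372,..). The shut fingertips are at (327,290). I'll triangulate the recess and the yaw now.

```bash
python3 - <<'E'
from h import *
w=grab_frame("wrist"); t=grab_frame("top"); s=grab_frame("side")
def tri(obs):
    A=[];b=[]
    for c,uv in obs:
        R=np.array(c["R"]);o=-R.T@np.array(c["t"]);d=R.T@np.linalg.inv(c["intrinsics"])@[*uv,1.];d/=np.linalg.norm(d)
        P=np.eye(3)-np.outer(d,d);A.append(P);b.append(P@o)
    X=np.linalg.lstsq(np.vstack(A),np.hstack(b),rcond=None)[0]
    return X.round(4),[round(float(np.hypot(*(pix(c,X)-uv))),1) for c,uv in obs]
f=lambda u,v:(340+u/4-.4,190+v/4-.4)
def dark(c,box,kind):
    x0,y0,x1,y1=box; im=c["frame"][y0:y1,x0:x1].astype(int); r,g,b=im[...,0],im[...,1],im[...,2]
    m=((r<135)&(r-b>35)&(r>g*1.5)).astype(np.uint8)
    n,l,st,ce=cv2.connectedComponentsWithStats(m); i=1+st[1:,4].argmax()
    y,x=np.where(l==i); q=cv2.boxPoints(cv2.minAreaRect(np.c_[x,y].astype(np.float32)))+[x0,y0]
    return (ce[i]+[x0,y0]).round(1),q.round(0).tolist(),st[i,4]
a=dark(w,(240,225,350,300),0);b=dark(t,(405,240,480,310),0);c=dark(s,(370,330,480,430),0)
print(a,b,c,sep="\n")
print("recess tri",tri([(w,a[0]),(t,b[0])]),tri([(w,a[0]),(t,b[0]),(s,c[0])]))
for z in(.027,.036):print(z,ray(w,a[0],z),ray(t,b[0],z),ray(s,c[0],z))
# recess corners at wrist, rim height
for uv in [(267,242),(337,242),(337,285),(266,285)]:print(uv,ray(w,uv,.034))
# rails/wall in top
for uv,z in [((318,32),.046),((568,67),.046),((313,82),.022),((262,515),.022),((541,117),.022),((497,550),.022),((350,154),.037),((507,178),.037),((322,167),.04),((528,197),.04),((281,487),.03),((489,516),.03)]: print(uv,ray(t,f(*uv),z).round(4))
for uv in [(227,136),(373,136),(232,290),(372,290)]:print("rail w",uv,ray(w,uv,.022).round(4))
E
```

```text
(array([298.2, 261.6]), [[266.0, 244.0], [332.0, 244.0], [332.0, 282.0], [266.0, 282.0]], np.int32(2398))
(array([461.7, 270.5]), [[436.0, 309.0], [472.0, 237.0], [492.0, 247.0], [456.0, 319.0]], np.int32(797))
(array([422.4, 382.5]), [[398.0, 373.0], [417.0, 357.0], [449.0, 393.0], [430.0, 410.0]], np.int32(1080))
recess tri (array([ 0.4678, -0.1987,  0.1188]), [26.8, 9.1]) (array([ 0.4752, -0.2065,  0.0715]), [21.5, 10.2, 6.1])
0.027 [ 0.48893099 -0.19538522  0.027     ] [ 0.48841599 -0.2372991   0.027     ] [ 0.49286044 -0.19233541  0.027     ]
0.036 [ 0.48587908 -0.19424115  0.036     ] [ 0.48727476 -0.23503983  0.036     ] [ 0.48762789 -0.19504773  0.036     ]
(267, 242) [ 0.46509692 -0.21869886  0.034     ]
(337, 242) [ 0.47317303 -0.1582215   0.034     ]
(337, 285) [ 0.51321226 -0.16325737  0.034     ]
(266, 285) [ 0.50474989 -0.22663275  0.034     ]
(318, 32) [ 0.642  -0.1467  0.046 ]
(568, 67) [ 0.6242 -0.2791  0.046 ]
(313, 82) [ 0.6204 -0.1476  0.022 ]
(262, 515) [ 0.3862 -0.117   0.022 ]
(541, 117) [ 0.6023 -0.2706  0.022 ]
(497, 550) [ 0.37   -0.2392  0.022 ]
(350, 154) [ 0.5773 -0.1641  0.037 ]
(507, 178) [ 0.5653 -0.2471  0.037 ]
(322, 167) [ 0.5694 -0.1486  0.04  ]
(528, 197) [ 0.5546 -0.2571  0.04  ]
(281, 487) [ 0.4006 -0.1259  0.03  ]
(489, 516) [ 0.3873 -0.2336  0.03  ]
rail w (227, 136) [ 0.3725 -0.2383  0.022 ]
rail w (373, 136) [ 0.3887 -0.1168  0.022 ]
rail w (232, 290) [ 0.5103 -0.262   0.022 ]
rail w (372, 290) [ 0.5277 -0.1316  0.022 ]
```

Measurements agree (rail yaw -0.133, board 170 mm long, 132 mm wall). The recess is at about (0.488, -0.193), the front edge is about 9.5 mm short of the lip, and the travel to home is about 54 mm along (0.991, -0.133). Next I move above the recess.

```bash
python3 -m jog '[[0,0.71,-0.47,0,0,0,0],[0,0.71,-0.47,0,0,0,0],[0,0,0,-0.9,0,0,0],[0,0,0,-0.9,0,0,0],[0,0,0,-0.9,0,0,0],[0,0,0,-0.9,0,0,0],[0,0,0,-0.9,0,0,0],[0,0,0,0,0,0,0],[0,0,0,0,0,0,0],[0,0,0,0,0,0,0]]'
python3 - <<'E'
from h import *
c=grab_frame("side"); save("s2.png",cv2.resize(c["frame"][250:480,300:600],None,fx=2.5,fy=2.5)); print(get_obs()["position"])
E
```

```text
time_s: 4.82
position: [0.4909, -0.1942, 0.0835]
eef_rot: [0.067, 0.998, -0.0, 0.001]
contact_force: [0.3, 0.8, 0.5]
width: -0.001
finger_force: 0.0
[ 0.49145524 -0.19451322  0.08415403]
```

View pics/s2.png

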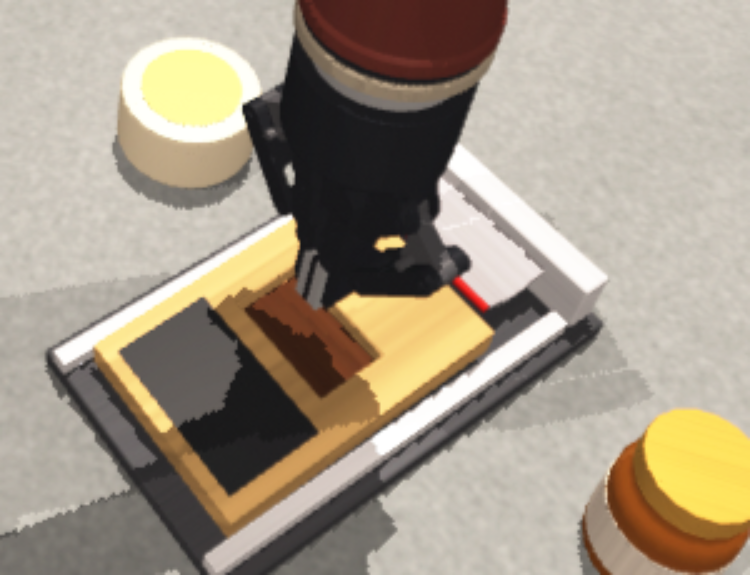

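The tips at crop (315,300) hang above the recess and in line with it. I'm lowering gently.

```bash
python3 -m jog '[[0,0,0,-0.5,0,0,0],[0,0,0,-0.5,0,0,0],[0,0,0,-0.1,0,0,0],[0,0,0,-0.1,0,0,0],[0,0,0,0,0,0,0],[0,0,0,0,0,0,0]]'
python3 -m jog '[[0,0,0,-0.05,0,0,0],[0,0,0,-0.05,0,0,0],[0,0,0,0,0,0,0]]'
```

```text
time_s: 5.37
position: [0.4908, -0.1944, 0.0473]
eef_rot: [0.067, 0.998, -0.0, 0.001]
contact_force: [-0.4, 0.2, -0.2]
width: 0.002
finger_force: 0.0
time_s: 5.62
position: [0.4913, -0.1945, 0.0445]
eef_rot: [0.067, 0.998, -0.001, 0.001]
contact_force: [-1.1, 0.7, 6.8]
width: -0.001
finger_force: 3.4
```

```bash
python3 -m jog '[[0,0,0,-0.06,0,0,0],[0,0,0,-0.06,0,0,0],[0,0,0,0,0,0,0]]'
python3 -m jog '[[0,0,0,-0.05,0,0,0],[0,0,0,0,0,0,0]]'
```

```text
time_s: 5.87
position: [0.4916, -0.1946, 0.0412]
eef_rot: [0.067, 0.998, -0.001, 0.002]
contact_force: [-0.3, 2.1, 8.5]
width: 0.001
finger_force: 4.5
time_s: 6.03
position: [0.4917, -0.1946, 0.04]
eef_rot: [0.067, 0.998, -0.001, 0.002]
contact_force: [-2.2, 1.6, 10.1]
width: -0.003
finger_force: 5.2
```

```bash
python3 -m jog '[[0,0,0,-0.05,0,0,0],[0,0,0,0,0,0,0]]'
python3 -m jog '[[0,0,0,-0.02,0,0,0],[0,0,0,0,0,0,0]]'
```

```text
time_s: 6.2
position: [0.4918, -0.1947, 0.0397]
eef_rot: [0.067, 0.998, -0.001, 0.002]
contact_force: [-5.1, 3.6, 20.1]
width: -0.001
finger_force: 9.8
time_s: 6.37
position: [0.4919, -0.1947, 0.0396]
eef_rot: [0.067, 0.998, -0.001, 0.001]
contact_force: [-6.7, 3.9, 24.6]
width: -0.0
finger_force: 12.3
```

Flat at 0.0396, with about 24 N down. Now I slide while pressing.

```bash
python3 -m jog '[[0,0.1,-0.0133,0,0,0,0],[0,0.1,-0.0133,0,0,0,0],[0,0.1,-0.0133,0,0,0,0],[0,0,0,0,0,0,0]]'
python3 -m jog '[[0,0.1,-0.0133,0,0,0,0],[0,0.1,-0.0133,0,0,0,0],[0,0,0,0,0,0,0]]'
```

```text
time_s: 6.7
position: [0.5013, -0.1966, 0.0397]
eef_rot: [0.067, 0.998, -0.001, 0.002]
contact_force: [-6.9, 1.5, 20.7]
width: 0.001
finger_force: 10.6
time_s: 6.95
position: [0.5072, -0.1975, 0.0397]
eef_rot: [0.067, 0.998, -0.001, 0.002]
contact_force: [-5.6, 1.2, 21.5]
width: 0.001
finger_force: 10.4
```

```bash
python3 -m jog '[[0,0.1,-0.0133,0,0,0,0],[0,0.1,-0.0133,0,0,0,0],[0,0,0,0,0,0,0]]'
python3 - <<'E'
from h import *
c=grab_frame("side"); save("s3.png",cv2.resize(c["frame"][250:480,300:600],None,fx=2.5,fy=2.5))
E
```

```text
time_s: 7.2
position: [0.5132, -0.1983, 0.0397]
eef_rot: [0.067, 0.998, -0.001, 0.002]
contact_force: [-5.8, 1.0, 20.3]
width: -0.0
finger_force: 10.2
```

View pics/s3.png

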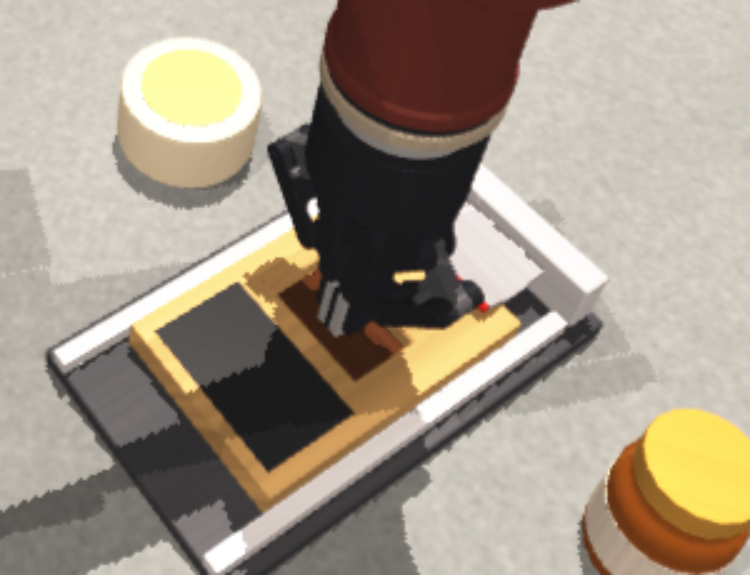

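The board lies flat, with its front just past the red lip at crop (485,305), and the rear edge has moved along. I continue.

```bash
python3 -m jog '[[0,0.1,-0.0133,0,0,0,0],[0,0.1,-0.0133,0,0,0,0],[0,0.1,-0.0133,0,0,0,0],[0,0,0,0,0,0,0]]'
python3 -m jog '[[0,0.1,-0.0133,0,0,0,0],[0,0.1,-0.0133,0,0,0,0],[0,0.1,-0.0133,0,0,0,0],[0,0,0,0,0,0,0]]'
python3 -m jog '[[0,0.1,-0.0133,0,0,0,0],[0,0.1,-0.0133,0,0,0,0],[0,0.1,-0.0133,0,0,0,0],[0,0,0,0,0,0,0]]'
```

```text
time_s: 7.58
position: [0.5215, -0.1994, 0.0397]
eef_rot: [0.067, 0.998, -0.001, 0.001]
contact_force: [-8.3, 1.1, 22.7]
width: -0.002
finger_force: 14.8
time_s: 7.92
position: [0.5291, -0.2003, 0.0396]
eef_rot: [0.067, 0.998, -0.001, -0.001]
contact_force: [-14.6, 1.5, 27.5]
width: -0.005
finger_force: 17.3
time_s: 8.25
position: [0.538, -0.2014, 0.0397]
eef_rot: [0.067, 0.998, -0.001, -0.001]
contact_force: [-15.4, 2.3, 28.4]
width: 0.004
finger_force: 17.5
```

```bash
python3 -m jog '[[0,0.1,-0.0133,0.015,0,0,0],[0,0.1,-0.0133,0,0,0,0],[0,0,0,0,0,0,0]]'
python3 -m jog '[[0,0.07,-0.0093,0,0,0,0],[0,0.07,-0.0093,0,0,0,0],[0,0,0,0,0,0,0]]'
```

```text
time_s: 8.5
position: [0.5437, -0.2021, 0.0397]
eef_rot: [0.067, 0.998, -0.001, -0.001]
contact_force: [-13.2, 2.1, 25.5]
width: -0.0
finger_force: 16.2
time_s: 8.75
position: [0.5478, -0.2026, 0.0397]
eef_rot: [0.067, 0.998, -0.001, -0.001]
contact_force: [-13.9, 2.5, 25.3]
width: -0.004
finger_force: 16.3
```

```bash
python3 -m jog '[[0,0.06,-0.008,0,0,0,0],[0,0,0,0,0,0,0]]'
```

```text
time_s: 8.92
position: [0.5495, -0.2028, 0.0397]
eef_rot: [0.067, 0.998, -0.001, -0.001]
contact_force: [-12.9, 2.6, 25.2]
width: 0.004
finger_force: 16.4
```

```bash
python3 -m jog '[[0,0.05,-0.0067,0,0,0,0],[0,0.03,-0.004,0,0,0,0],[0,0,0,0,0,0,0]]'
python3 -m jog '[[0,0.05,-0.0067,0,0,0,0],[0,0.03,-0.004,0,0,0,0],[0,0,0,0,0,0,0]]'
```

```text
time_s: 9.17
position: [0.5508, -0.203, 0.0397]
eef_rot: [0.067, 0.998, -0.0, -0.002]
contact_force: [-19.3, 2.7, 29.6]
width: 0.002
finger_force: 19.7
time_s: 9.42
position: [0.551, -0.2029, 0.0396]
eef_rot: [0.067, 0.998, 0.0, -0.005]
contact_force: [-28.6, 2.4, 38.3]
width: -0.001
finger_force: 24.1
```

The push force jumps at TCP x = 0.551, exactly where the end stop was predicted. I relax both forces together, then lift straight up.

```bash
python3 -m jog '[[0,-0.05,0.0067,0.06,0,0,0],[0,-0.04,0.005,0.04,0,0,0],[0,0,0,0,0,0,0]]'
```

```text
time_s: 9.67
position: [0.5508, -0.2025, 0.0398]
eef_rot: [0.067, 0.998, -0.0, -0.001]
contact_force: [-6.9, -0.7, 7.4]
width: -0.0
finger_force: 6.1
```

```bash
python3 -m jog '[[0,-0.04,0.005,0.03,0,0,0],[0,-0.06,0.008,0.1,0,0,0],[0,-0.06,0.008,0.15,0,0,0],[0,0,0,0.3,0,0,0],[0,0,0,0.5,0,0,0],[0,0,0,0.8,0,0,0]]'
python3 -m jog '[[0,0,0,1,0,0,0],[0,0,0,1,0,0,0],[0,-0.9,0,0.9,0,0,0],[0,-0.9,0,0.9,0,0,0],[0,-0.9,0,0.5,0,0,0],[0,-0.9,0,0,0,0,0],[0,-0.9,0,0,0,0,0],[0,0,0,0,0,0,0],[0,0,0,0,0,0,0]]'
python3 - <<'E'
from h import *
c=grab_frame("side"); save("s4.png",cv2.resize(c["frame"][250:480,300:600],None,fx=2.5,fy=2.5))
c=grab_frame("top"); save("t4.png",cv2.resize(c["frame"][190:340,340:540],None,fx=4,fy=4,interpolation=cv2.INTER_CUBIC))
E
```

```text
time_s: 10.17
position: [0.546, -0.2007, 0.0948]
eef_rot: [0.067, 0.998, 0.001, -0.002]
contact_force: [-0.4, 0.4, 0.1]
width: -0.0
finger_force: 0.0
time_s: 10.92
position: [0.412, -0.2017, 0.2259]
eef_rot: [0.068, 0.998, -0.001, 0.001]
contact_force: [-0.3, 0.4, 0.1]
width: 0.003
finger_force: 0.0
```

View pics/s4.png

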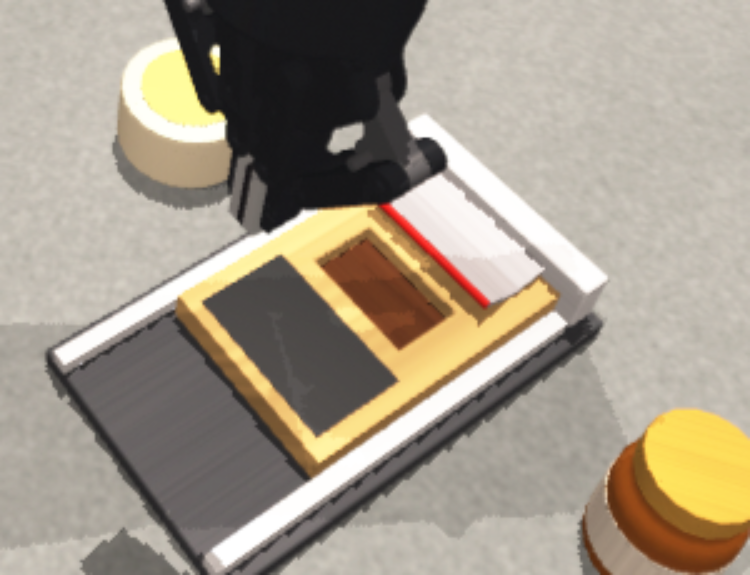

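View pics/t4.png

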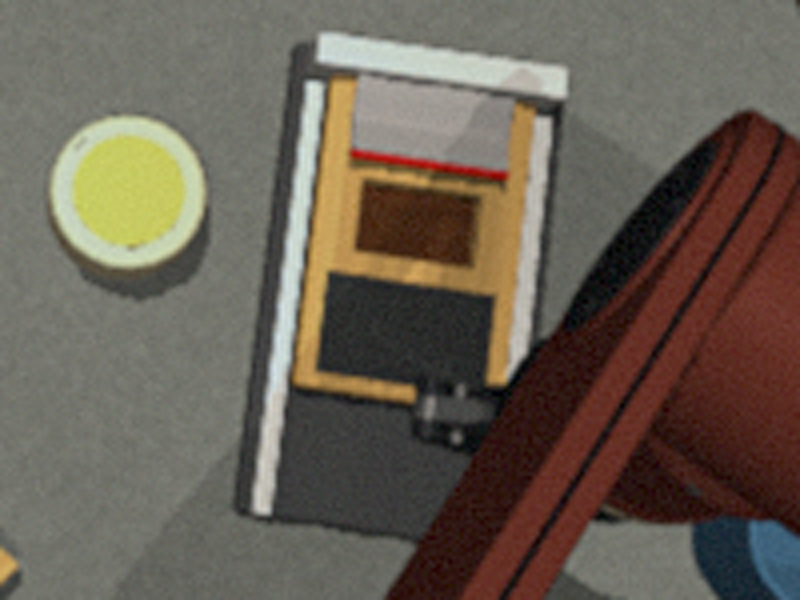

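Both views show the board flat under the leaf with its front edge at the wall: crop (342,80) in the top view and (556,290) in the side view. The bystanders have not moved. One numeric check of the rear edge, then I hand in.

```bash
python3 - <<'E'
from h import *
t=grab_frame("top"); f=lambda u,v:(340+u/4-.4,190+v/4-.4)
u=np.array([.9912,-.1326]); lip=np.array([.5713,-.2056])
for uv in [(295,384),(405,400)]: print("rear edge frame x",65+1000*(ray(t,f(*uv),.03)[:2]-lip)@u)
s=grab_frame("side"); g=lambda a,b:(300+a/2.5-.3,250+b/2.5-.3)
for uv in [(178,298),(318,465)]: print("side rear",65+1000*(ray(s,g(*uv),.03)[:2]-lip)@u)
E
```

```text
rear edge frame x -60.16694055760382
rear edge frame x -60.068663987093686
side rear -58.99980331097845
side rear -59.73101522502897
```

The rear edge is at frame x of about -60 mm, which is exactly home (25 - 85).

```bash
python3 -c "
from bench import *
print(hand_in())"
```

```text
the job is handed in; nothing more can be done
None
```

The cheese board is flat under the spring leaf and home against the end stop (rear edge measured at frame x ≈ -60 mm, as it should be), the gripper is clear of everything, and the job was handed in at about 11 s.

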